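# Fit the sleeve and hold the belt-tension slide at its mark

## Task

Set up the belt-tension jig: of the two brass sleeves, the one that fits goes on the jig's upright pin, pushed or dropped fully down, and the one whose bore is too small for the pin goes in the red reject tray. Then pull the blue spring-return slide out by its handle until its black pointer stands at the red index mark, and keep it there: finish while still holding the handle, because the slide snaps back if you let go; leave the other parts on the bench where they are.

Things in the scene. Friction and masses are not known exactly. Their poses are not given: they have to be found in the camera images.
- jig: Belt-tension jig screwed to the bench: a plywood base 320 mm long (its x), 100 mm wide (y), 20 mm thick. Origin: centre of the underside. Its +x is the direction in which the slide is pulled out. From its -x end: an upright steel pin at x = -135 mm, a dark spring housing 22 mm across (x = -105 to -43 mm, 42 mm high), then the blue slide between two low aluminium rails (y = +-31 mm, tops 32 mm above the bench). It never moves.
- pin_foot (a point): Foot of the jig's upright steel pin, on the base's top, 20 mm above the bench. The pin is 12 mm in diameter, 40 mm tall, and tapers to 6 mm over its last 6 mm. Around it the base is clear for 25 mm or more, except towards the spring housing (30 mm from the pin's axis, on its +x side): close the fingers across the jig (along its y).
- pin_tip (a point): Top of that pin, 40 mm above pin_foot.
- carriage (a joint): Travel of the blue slide in m: 0 = home (drawn in by its spring), growing as it is pulled out along the jig's +x; end stop at 0.080. The spring pulls back with about 5.5 N at home and 110 N/m more with travel (about 12 N at 60 mm); let go, the slide snaps home.
- handle_top (a point): Centre of the top of the slide's upright blue handle, 85 mm above the bench. The handle is a plate 14 mm thick (along the jig's x), 36 mm wide (along y), reaching 50 mm down to the slide block, whose top is 35 mm above the bench (block 60 mm long in x). Pinch it from above, the fingers in front of and behind it; it travels with the slide.
- pointer (a point): Outer end of the black pointer, 4 mm wide, on the slide's +y side (jig frame), level with the handle's centre along the jig's x; it travels with the slide.
- mark: Red index clip on the jig's base beside the +y rail; its red bar is 4 mm wide along the jig's x. Origin on the jig's centre line, 20 mm above the bench, at the bar's centre along x; same axes as the jig. The slide is on the mark when the pointer has the same x as the bar (45 to 68 mm of travel, it differs each time). It never moves.
- sleeve_wide: Brass sleeve standing upright, 30 mm outside diameter, 30 mm tall, bore 15 mm: it slides over the 12 mm pin. About 130 g. Origin: centre of the underside, z up along the bore.
- sleeve_wide_center (a point): Middle of that sleeve, 15 mm above its underside.
- sleeve_narrow: Brass sleeve of the same outside (30 mm diameter, 30 mm tall) but a bore of 9 mm: it will not go down the pin. About 160 g. Origin: centre of the underside, z up along the bore.
- sleeve_narrow_center (a point): Middle of that sleeve, 15 mm above its underside.
- tray: Red open reject tray fixed to the bench, 120 x 120 mm, 30 mm high, walls 4 mm, floor 4 mm. Origin: centre of the underside.
- gear: Laser-cut plywood gear lying flat, 104 mm across, 6 mm thick with a hub 14 mm high. Not part of the job; origin at the underside.
- wheel: Black rubber wheel with a blue hub lying flat, 78 mm across, 34 mm high. Not part of the job; origin at the underside.
- motor: Small yellow and silver gear motor lying down, 62 x 37 mm, 34 mm high. Not part of the job; origin at the underside.
- sensor: Black circuit board 22 x 46 mm with two silver cans, 18 mm high. Not part of the job; origin at the underside.
- standoff: Upright brass spacer post, 12 mm across, with a black cap 16 mm across, 53 mm high. Not part of the job; origin at the underside.
- screwdriver: Screwdriver lying at the back of the bench. Not part of the job; origin at the underside.
Mind the look-alikes: they are no part of the job. What is shaped like the sleeve_narrow but green or grey is not meant.

How it is judged:
On the way, in this order (a step that is already met when the one before it is completed fails the run):
1. the sleeve that fits sits fully down on the pin and the other lies in the reject tray, both let go, the slide still home (horizontal distance between sleeve_wide_center and pin_foot below 0.004 m and z of sleeve_wide_center in the frame of pin_foot below 0.019 m and angle between sleeve_wide's own z axis and vertical below 0.15 rad and x of sleeve_narrow_center in the frame of tray between -0.058 and 0.058 m and y of sleeve_narrow_center in the frame of tray between -0.058 and 0.058 m and z of sleeve_narrow_center in the frame of tray below 0.03 m and contact force between the fingers and sleeve_wide below 0.1 N and contact force between the fingers and sleeve_narrow below 0.1 N and linear speed of each of sleeve_wide, sleeve_narrow below 0.03 m/s and value of joint carriage below 0.008 m), for 0.2 s.
2. the slide is pulled out by the fingers with its pointer at the red mark (x of pointer in the frame of mark between -0.004 and 0.004 m and velocity of joint carriage between -0.01 and 0.01 m/s and contact force between the fingers and carriage above 3 N), for 0.2 s.
At the end, for the whole second after the job is handed in: Through the last second the fingers hold the slide (over 3 N), still, pointer within 4 mm of the red mark; the 15 mm bore sleeve is down on the pin (within 4 mm, upright to 0.15 rad); the 9 mm bore sleeve lies in the tray; both sleeves let go and at rest; nothing loose touches the slide (all of step 2 and horizontal distance between sleeve_wide_center and pin_foot below 0.004 m and z of sleeve_wide_center in the frame of pin_foot below 0.019 m and angle between sleeve_wide's own z axis and vertical below 0.15 rad and x of sleeve_narrow_center in the frame of tray between -0.058 and 0.058 m and y of sleeve_narrow_center in the frame of tray between -0.058 and 0.058 m and z of sleeve_narrow_center in the frame of tray below 0.03 m and contact force between the fingers and sleeve_wide below 0.1 N and contact force between the fingers and sleeve_narrow below 0.1 N and linear speed of each of sleeve_wide, sleeve_narrow below 0.03 m/s and contact force between carriage and sleeve_wide below 0.5 N and contact force between carriage and sleeve_narrow below 0.5 N and contact force between carriage and gear below 0.5 N and contact force between carriage and wheel below 0.5 N and contact force between carriage and motor below 0.5 N and contact force between carriage and sensor below 0.5 N and contact force between carriage and standoff below 0.5 N and contact force between carriage and screwdriver below 0.5 N); the arm keeps its last pose, push and grip.
It fails at once if another part on the bench is pushed more than 30 mm away (distance of any of gear, wheel, motor, sensor, standoff, screwdriver from where it was at the start of the episode above 0.03 m).
It also fails if it takes over 64 s, if anything falls off the work surface, if the arm or the gripper's body presses on something with over 40 N, if the wrist force passes 120 N, or if a joint passes its speed limit or range.

## Robot

A 6-joint arm with a two-finger parallel gripper is mounted at the origin on the work surface. World frame = base frame: x ahead of the robot, y to its left, z up, the work surface at z = 0. Lengths are in m, angles in rad, forces in N, time in s.
With the tool pointing down it reaches from about 0.35 to 0.85 m from the base axis. Payload 8.1 kg.
Tool frame: the origin (TCP) lies at the very end of the fingers, on their centre line; the grasp point (between the pads) lies 19 mm behind it; z points along the fingers, y is the direction in which the jaws open and shut (so a half turn about z gives the same grasp; the last joint's range is limited). The gripper opens to 93 mm and grips with 3 to 60 N. Pads are 15 mm wide; open, the fingers measure 128 mm over their backs; the gripper's body (75 mm by 188 mm) begins 65 mm behind the grasp point.
Start: joints at [-1.347, 0.13, 1.488, -0, 1.523, -0.085], TCP at [0.182, -0.572, 0.219] pointing down, gripper open.
Joint ranges: [-2.96, 2.96], [-0.89, 2.26], [0.02, 2.5], [-1.34, 4.48], [0, 2.73], [-2.66, 2.66]. Speed limits (rad/s): [2.39, 2.39, 2.79, 3.14, 3.14, 3.14].

## Interface

Orientations are given as a rotation vector (axis times angle).
In Python, from plant import robot gives the robot as it stands.
- The arm moves only by the shell command python3 -m inch 'ROWS' [FORCE]. ROWS is JSON, a list that holds one entry, the list of rows, each a list of 7 numbers: the shift along the tool's x, y, z in cm, then the turn, a rotation vector about the tool's x, y, z in degrees, then the gripper command: -1 is fully open, 1 is shut, values between are in proportion. A call has 1 to 5 rows; each row shifts and turns the commanded pose from where the row before left it, along the tool's axes as they then stand; what a row does not reach is not made up. A row lasts 1/10 s, in which the tool goes at most 50 mm and 8.59 degrees, less where a joint would pass 70% of its speed; a pose out of reach is approached as far as the arm can. A call with a gripper value outside its range is refused whole. The fingers move at their own pace and stop on an object; FORCE is the grip in N (left out, the last holds). Time passes only in rows, so rows that do not move let the fingers close. It gives the time, the measured TCP pose, the force and the opening at its end, in the units of the state.
- robot.read_state(): the state, without advancing time (a new reading comes with each control period).
- robot.read_camera(name): name is "side" or "top"; returns a dict with "image" (480x640x3 uint8, blue, green, red), "K" (3x3 intrinsics, pixels), "R" (3x3) and "t" (3): a world point X has camera coordinates R X + t. Camera axes: x right, y down, z forward; pixel columns grow to the right and rows downward; lengths in m; the calibration is good to about 2 mm. A picture is of the moment at which its call begins. There is no depth.
- robot.close_job(): hands the job in, once; it reports no verdict.
The state is a dict: "t": time; "q": joint angles; "dq": joint speeds; "joint_torque": joint torques, N m; "tool_pos": TCP position; "orientation": TCP orientation; "force": force on the tool from outside, world axes, zero at the start; "wrist_torque": the same for the moment, N m; "opening": finger opening in m.
Only numpy, scipy, OpenCV 4.12 (cv2) and the standard library are available. Lean on these libraries where they do the work, as an engineer would, in place of code of your own. Each camera call takes 0.05 s, during which the arm holds its last target. There are 200 camera calls.

## Working session

There is one attempt and no reset: what is moved stays moved. The work goes in short steps, Python scripts to look and compute and a shell command to move; the robot and the scene stay as the last step left them, time stands still between calls to the robot, and variables do not carry over. Pictures are saved under pics/ and viewed, about 8 in all and at most 12, crops included, and the job is handed in when it is done.

```bash
mkdir -p pics; ls
cat > h.py <<'E'
import numpy as np, cv2
from plant import robot
from scipy.spatial.transform import Rotation as Rn
def ray(c,u,v,z):
    d=c["R"].T@np.linalg.inv(c["K"])@np.array([u,v,1.]); o=-c["R"].T@c["t"]
    return o+d*(z-o[2])/d[2]
def proj(c,X):
    p=c["K"]@(c["R"]@np.asarray(X,float)+c["t"]); return p[:2]/p[2]
def delta(target):
    s=robot.read_state(); R=Rn.from_rotvec(s["orientation"])
    return R.inv().apply(np.asarray(target)-s["tool_pos"])*100
E
python3 - <<'E'
from h import *
for n in("top","side"):
    c=robot.read_camera(n); cv2.imwrite(f"pics/{n}0.png",c["image"]); print(n,c["K"][0,0],-c["R"].T@c["t"],c["R"][2])
s=robot.read_state();print(s, Rn.from_rotvec(s["orientation"]).as_matrix())
E
```

```text
pics
top 486.56524565215284 [0.40620234 0.05889763 1.17607714] [ 0.14980362 -0.02693321 -0.98834886]
side 472.4768589714512 [ 0.29275637 -0.64776074  0.75534835] [ 0.30398175  0.6824226  -0.66475145]
{'t': 0.1, 'q': array([-1.34742946e+00,  1.31092493e-01,  1.48918828e+00,  9.31935681e-06,
        1.52299592e+00, -8.54055970e-02]), 'dq': array([-6.85612268e-04, -2.09868013e-03, -3.72721251e-03,  5.19916766e-05,
       -9.56703539e-04, -5.65038006e-04]), 'joint_torque': array([ 1.29628621e-03, -5.61341643e+01, -4.93095481e+01,  7.70521467e-02,
        2.91094906e-02, -5.22564221e-05]), 'tool_pos': array([ 0.18223912, -0.57110708,  0.21767842]), 'orientation': array([-3.10256628e+00, -4.82835061e-01,  1.67651978e-04]), 'force': array([-0.64067874, -0.53024876,  0.90029286]), 'wrist_torque': array([ 0.01365426,  0.01014688, -0.02337596]), 'opening': 0.09301941927503374} [[ 9.52707487e-01  3.03888650e-01 -3.63960386e-04]
 [ 3.03888830e-01 -9.52706080e-01  1.64426233e-03]
 [ 1.52925387e-04 -1.67710453e-03 -9.99998582e-01]]
```

View pics/top0.png

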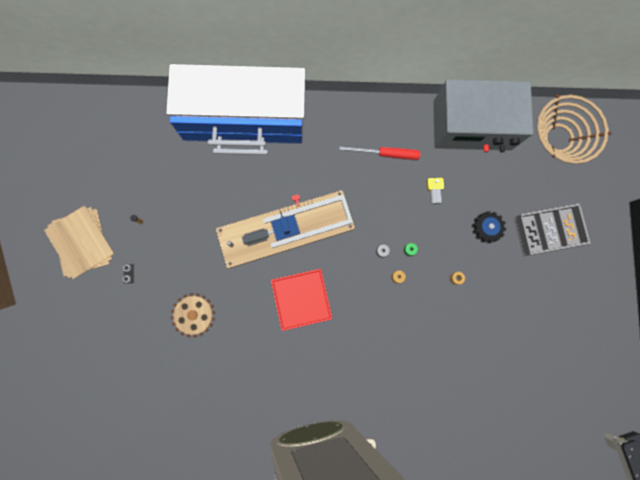

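View pics/side0.png

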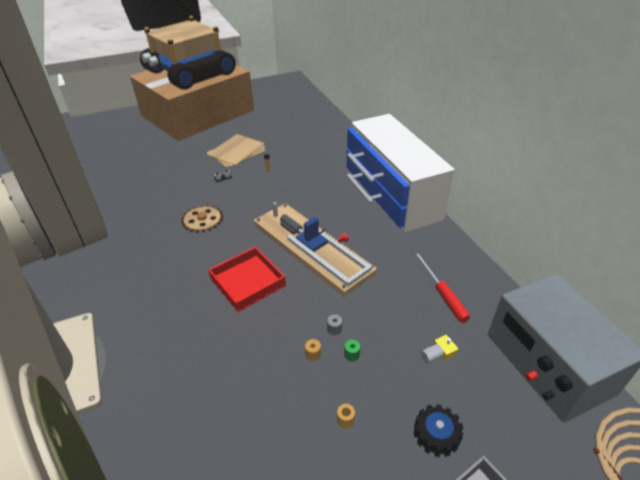

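The top view shows the brass sleeves at (399,277) and (458,278). The jig runs from its pin at about (229,243) to its far end at about (348,205), with the handle near (285,226), the red mark near (296,199) and the tray at (302,299).

Run:
```python
from h import *
c=robot.read_camera("top"); im=c["image"]; hsv=cv2.cvtColor(im,cv2.COLOR_BGR2HSV)
a=cv2.resize(im[180:275,205:365],None,fx=5,fy=5,interpolation=cv2.INTER_CUBIC)
b=cv2.resize(im[262:292,385:472],(800,276),interpolation=cv2.INTER_CUBIC)
b=b[:, :]; a2=a[:320+155]
out=np.vstack([a2,b])[:600] if False else np.vstack([a2,cv2.resize(b,(800,125))])
cv2.imwrite("pics/crop1.png",out)
def comps(cam,lo,hi,box,amin=10):
    h=cv2.cvtColor(cam["image"],cv2.COLOR_BGR2HSV); m=cv2.inRange(h,np.array(lo),np.array(hi))
    k=np.zeros_like(m); x0,y0,x1,y1=box; k[y0:y1,x0:x1]=m[y0:y1,x0:x1]
    n,l,s,ce=cv2.connectedComponentsWithStats(k)
    return [(s[i],ce[i],(l==i).astype(np.uint8)) for i in range(1,n) if s[i][4]>=amin]
for s_,ce,m in comps(c,(8,90,60),(28,255,255),(385,262,475,295)):
    cs,_=cv2.findContours(m,cv2.RETR_CCOMP,cv2.CHAIN_APPROX_NONE)
    cen=[(cv2.contourArea(k),cv2.minEnclosingCircle(k)) for k in cs]
    print("sleeve",s_,ce,ray(c,*ce,0.022)); print(cen)
    gr=cv2.cvtColor(im,cv2.COLOR_BGR2GRAY);u,v=map(int,ce+.5);print(gr[v-7:v+8,u-8:u+9])
for lo,hi in(((0,120,60),(7,255,255)),((173,120,60),(180,255,255))):
  for s_,ce,m in comps(c,lo,hi,(255,185,345,335)):
    cs,_=cv2.findContours(m,cv2.RETR_EXTERNAL,cv2.CHAIN_APPROX_NONE)
    r=cv2.minAreaRect(max(cs,key=len)); print("red",s_,ce,r)
    z=0.03 if s_[4]>500 else 0.03
    P=[ray(c,*p,z) for p in cv2.boxPoints(r)]; print(np.round(P,4),np.mean(P,0))
for s_,ce,m in comps(c,(8,50,90),(28,255,255),(210,185,365,275),100):
    cs,_=cv2.findContours(m,cv2.RETR_EXTERNAL,cv2.CHAIN_APPROX_NONE)
    h=cv2.convexHull(np.vstack(cs)); r=cv2.minAreaRect(h)
    P=np.array([ray(c,*p,.02) for p in cv2.boxPoints(r)]);print("jig",s_[4],r,np.round(P,4),P.mean(0),[np.linalg.norm(P[i]-P[i-1]) for i in range(4)])
```

```text
sleeve [392 271  14  12 132] [398.1969697  276.54545455] [ 0.47821603 -0.16513478  0.022     ]
[(116.0, ((398.26922607421875, 276.5), 6.749420166015625)), (5.5, ((398.5, 276.5), 1.581238865852356))]
[[117 117 117 115 115 117 127 140 144 146 150 139 122 117 117 116 116]
 [116 117 116 115 120 134 155 173 181 182 182 168 147 130 118 116 116]
 [118 116 114 119 139 164 180 184 187 186 186 183 170 151 129 117 115]
 [115 115 111 132 165 181 184 184 183 184 183 182 182 169 149 126 117]
 [116 108 107 146 177 185 181 174 165 161 167 179 183 181 165 137 120]
 [114 101 105 152 183 186 181 158 123 106 126 165 181 183 175 148 121]
 [110  96 104 152 184 187 182 153 107  81 101 151 181 184 180 155 122]
 [111  93  98 149 181 186 183 160 119  96 116 159 182 184 177 150 121]
 [112  96  96 140 175 186 185 174 150 139 153 175 186 183 172 142 119]
 [114 100  93 118 158 180 187 184 180 176 180 184 186 180 158 129 117]
 [117 109  95  95 127 163 180 187 186 185 184 184 184 173 142 116 115]
 [118 114 104  91  99 132 157 175 183 184 183 177 167 148 127 117 115]
 [118 116 113 104  95  98 117 140 158 163 162 153
[... 2020 characters left out ...]
.10316467285156), 72.89727020263672) [[ 0.5864  0.2754  0.02  ]
 [ 0.69   -0.031   0.02  ]
 [ 0.5908 -0.0618  0.02  ]
 [ 0.4903  0.2416  0.02  ]] [0.58937048 0.10607919 0.02      ] [np.float64(0.10182686400085054), np.float64(0.32340072037624784), np.float64(0.10390805878244594), np.float64(0.3196088664099839)]
jig 991 ((320.63323974609375, 216.43772888183594), (20.339717864990234, 48.790367126464844), 73.0724868774414) [[ 0.6252  0.0851  0.02  ]
 [ 0.6627 -0.0275  0.02  ]
 [ 0.6149 -0.0422  0.02  ]
 [ 0.578   0.0698  0.02  ]] [0.62020215 0.02129994 0.02      ] [np.float64(0.04961195428547266), np.float64(0.11867133543492413), np.float64(0.04998566824946085), np.float64(0.11799100105622162)]
```

View pics/crop1.png

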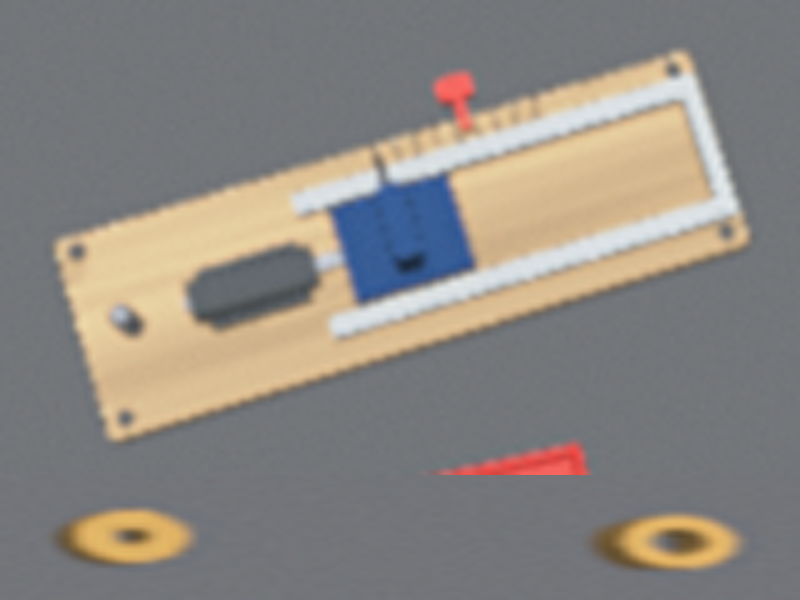

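The crop shows that the right sleeve at (457,278) has the larger bore (blob radius 2.6 px against 1.6 px), so it is sleeve_wide. The black pointer is at about (281,211) and the red bar at about (298,204). Next I check the same points in the side view.

Run:
```python
from h import *
c=robot.read_camera("top"); d=robot.read_camera("side")
def blob(cam,box):
    h=cv2.cvtColor(cam["image"],cv2.COLOR_BGR2HSV); x0,y0,x1,y1=box
    m=cv2.inRange(h[y0:y1,x0:x1],np.array((8,90,60)),np.array((28,255,255)))
    x,y,w,hh=cv2.boundingRect(m); M=cv2.moments(m,True); return np.array([x0+M["m10"]/M["m00"],y0+M["m01"]/M["m00"]]),(x+x0,y+y0,w,hh)
for n,uv,box in(("narrow",(398.6,276.4),(295,335,330,365)),("wide",(457.3,277.7),(330,398,365,432))):
    p,bb=blob(d,box); print(n,ray(c,*uv,.03),"side@.017",ray(d,*p,.017),p,bb)
ctr=np.array([.5894,.1061,0]); X=np.array([.320,-.947,0]);Y=np.array([.947,.320,0])
pin=ctr-.135*X
for z in(.02,.06): print("pin pred",z,pin,proj(c,pin+[0,0,z]),proj(d,pin+[0,0,z]), "ray",ray(c,228.6,242.4,.06),ray(c,232,245,.02))
for z in(.022,.032,.04):
  for n,uv in(("ptr",(281,211)),("bar",(297.7,204))):
    q=ray(c,*uv,z)-ctr; print(n,z,q@X,q@Y)
for z in (.02,):
  for a,b in((-.16,.05),(-.16,-.05),(.16,-.05),(.16,.05)): print(proj(c,ctr+a*X+b*Y+[0,0,z]),proj(d,ctr+a*X+b*Y+[0,0,z]))
im=d["image"][195:295,245:385]
cv2.imwrite("pics/crop2.png",cv2.resize(im,None,fx=5.7,fy=5.7,interpolation=cv2.INTER_CUBIC))
```

```text
narrow [ 0.47807604 -0.16454214  0.03      ] side@.017 [ 0.47959415 -0.16285868  0.017     ] [312.5625     349.21527778] (305, 339, 16, 22)
wide [ 0.47738221 -0.30435739  0.03      ] side@.017 [ 0.47862046 -0.30489812  0.017     ] [345.44109589 415.23835616] (337, 404, 18, 24)
pin pred 0.02 [0.5462   0.233945 0.      ] [231.04358012 245.12921568] [274.89277832 216.14445128] ray [0.54757181 0.23374707 0.06      ] [0.54655276 0.23169126 0.02      ]
pin pred 0.06 [0.5462   0.233945 0.      ] [228.48808142 242.98975836] [273.64436066 203.25973102] ray [0.54757181 0.23374707 0.06      ] [0.54655276 0.23169126 0.02      ]
ptr 0.022 0.0027119783286707216 0.04301414383616659
bar 0.022 0.04622408096628068 0.047381569546304056
ptr 0.032 0.0025678407598276765 0.04100728413031435
bar 0.032 0.04570291398357776 0.045336866393324265
ptr 0.04 0.0024525307047532463 0.039401796365632506
bar 0.04 0.04528598039741548 0.043701103870940575
[215.07525346 228.48642894] [284.26416278 203.22236875]
[226.79985639 268.30560318] [252.44979362 220.22153289]
[354.81215241 228.07275315] [343.98072312 291.97539234]
[341.88289573 189.49339727] [376.72166667 268.55596173]
```

View pics/crop2.png

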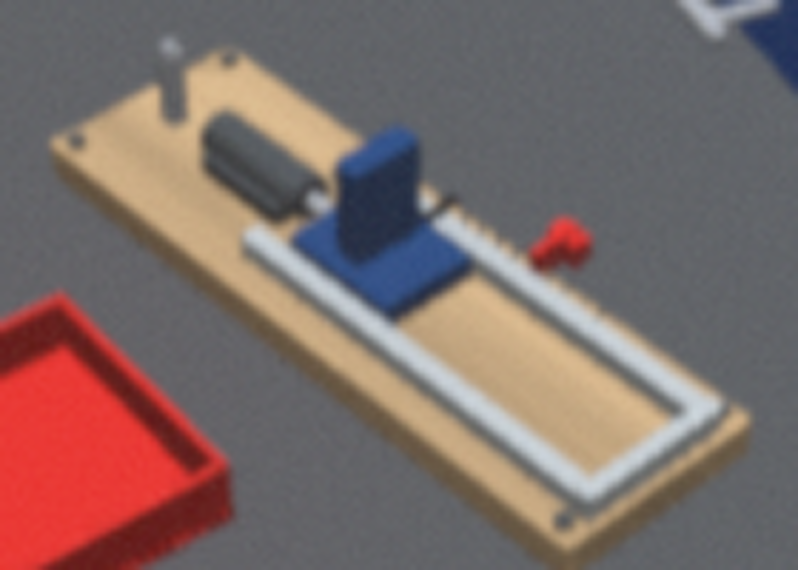

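The side view agrees: the pin is at about (275,203) to (276,216), within 1–2 px of the projected position, and both sleeves match to about 2 mm. sleeve_narrow is at (0.4785,-0.164), sleeve_wide at (0.478,-0.3045) and the pin at (0.5467,0.2335). Travel to the mark is about 43–45 mm.

```bash
python3 -c "
from h import *
print(delta([.4785,-.164,.15]),delta([.4785,-.164,.005]))"
```

```text
[ 40.59533755 -29.80424308   6.84468092] [ 40.59365633 -29.79193383  21.3446756 ]
```

```bash
python3 -m inch '[[[3,-2,0,0,0,0,-1],[3,-2.3,0.5,0,0,0,-1],[3,-2.3,0.5,0,0,0,-1],[3,-2.3,0.5,0,0,0,-1],[3,-2.3,0.5,0,0,0,-1]]]' 40
python3 -m inch '[[[3,-2.3,0.5,0,0,0,-1],[3,-2.3,0.5,0,0,0,-1],[3,-2.3,0.5,0,0,0,-1],[3,-2.3,0.5,0,0,0,-1],[3,-2.3,0.5,0,0,0,-1]]]'
python3 -m inch '[[[3,-2.3,0.5,0,0,0,-1],[3,-2.3,0.5,0,0,0,-1],[3,-2.3,0.5,0,0,0,-1],[1.5,-0.5,0,0,0,0,-1],[0,0,0,0,0,0,-1]]]'
python3 -c "
from h import *
print(delta([.4785,-.164,.005]),robot.read_state()['orientation'])"
```

```text
t: 0.75
tool_pos: [0.2918, -0.418, 0.1984]
orientation: [-3.104, -0.483, -0.0]
force: [0.6, -0.2, -0.5]
opening: 0.0932
t: 1.25
tool_pos: [0.3998, -0.2628, 0.1735]
orientation: [3.104, 0.483, 0.0]
force: [-0.7, -0.6, 0.7]
opening: 0.0926
t: 1.75
tool_pos: [0.4778, -0.1607, 0.1586]
orientation: [-3.103, -0.488, -0.0]
force: [0.0, -0.3, 0.3]
opening: 0.0931
[-0.03311424  0.34205604 15.36336738] [-3.10346614e+00 -4.87712679e-01 -1.18973143e-04]
```

```bash
python3 -m inch '[[[0,0.34,3,0,0,0,-1],[0,0,4,0,0,0,-1],[0,0,4,0,0,0,-1],[0,0,3,0,0,0,-1],[0,0,1.3,0,0,0,-1]]]'
python3 -m inch '[[[0,0,0,0,0,0,-1],[0,0,0,0,0,0,1],[0,0,0,0,0,0,1],[0,0,0,0,0,0,1],[0,0,0,0,0,0,1]]]'
python3 -m inch '[[[0,0,0,0,0,0,1],[0,0,0,0,0,0,1],[0,0,0,0,0,0,1]]]'
```

```text
t: 2.25
tool_pos: [0.4748, -0.1655, 0.0026]
orientation: [-3.102, -0.481, 0.007]
force: [0.1, -0.4, -1.0]
opening: 0.0931
t: 2.75
tool_pos: [0.4787, -0.1654, 0.0069]
orientation: [3.103, 0.483, 0.003]
force: [0.2, -0.4, -0.4]
opening: 0.0656
t: 3.05
tool_pos: [0.4778, -0.165, 0.0057]
orientation: [-3.104, -0.483, -0.0]
force: [1.0, -0.2, -0.1]
opening: 0.0416
```

```bash
python3 -m inch '[[[0,0,0,0,0,0,1],[0,0,0,0,0,0,1],[0,0,0,0,0,0,1],[0,0,0,0,0,0,1],[0,0,0,0,0,0,1]]]'
python3 -m inch '[[[0,0,-2,0,0,0,1],[0,0,-3,0,0,0,1],[0,0,-3,0,0,0,1],[0,0,-2,0,0,0,1],[0,0,0,0,0,0,1]]]'
python3 -c "
from h import *
print(delta([.4215,.065,.022]),robot.read_state()['orientation'],robot.read_state()['tool_pos'])"
```

```text
t: 3.55
tool_pos: [0.4777, -0.1649, 0.0056]
orientation: [-3.104, -0.483, 0.0]
force: [-0.2, -0.1, 0.1]
opening: 0.0296
t: 4.05
tool_pos: [0.48, -0.1661, 0.1089]
orientation: [3.101, 0.483, 0.008]
force: [0.5, -0.2, -1.4]
opening: 0.0296
[  1.41376192 -23.83083816   8.60218842] [3.10085332 0.48250921 0.00778024] [ 0.47997252 -0.16611085  0.108944  ]
```

```bash
python3 -m inch '[[[0.1,-2,0,0,0,0,1],[0.2,-3.6,0,0,0,0,1],[0.2,-4,0,0,0,0,1],[0.2,-4,0,0,0,0,1],[0.2,-4,0,0,0,0,1]]]'
python3 -m inch '[[[0.2,-4,0,0,0,0,1],[0.1,-2,0,0,0,0,1],[0,0,2.5,0,0,0,1],[0,0,3,0,0,0,1],[0,0,0,0,0,0,1]]]'
python3 -c "
from h import *
print(delta([.4215,.065,.0115]),robot.read_state()['tool_pos'])
cv2.imwrite('pics/side1.png',robot.read_camera('side')['image'][150:420,150:450])"
```

```text
t: 4.55
tool_pos: [0.4312, 0.0067, 0.1038]
orientation: [-3.104, -0.482, 0.003]
force: [0.4, 0.2, -0.7]
opening: 0.0298
t: 5.05
tool_pos: [0.4128, 0.0636, 0.0454]
orientation: [-3.103, -0.484, 0.015]
force: [-0.0, 0.7, -1.3]
opening: 0.0296
[0.90702526 0.13717481 3.37915529] [0.41275863 0.06355691 0.04537516]
```

View pics/side1.png

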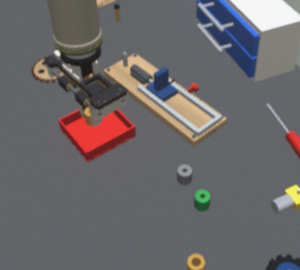

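The sleeve is held over the tray, with the fingers at about (95,110) in the crop. Lowering and releasing.

```bash
python3 -m inch '[[[0.7,0.1,1.4,0,0,0,1],[0,0,1.3,0,0,0,1],[0,0,0.6,0,0,0,1],[0,0,0,0,0,0,1],[0,0,0,0,0,0,1]]]'
python3 -m inch '[[[0,0,0,0,0,0,-0.08],[0,0,0,0,0,0,-0.08],[0,0,0,0,0,0,-0.08],[0,0,0,0,0,0,-0.08],[0,0,-2,0,0,0,-0.08]]]'
python3 -m inch '[[[0,0,-4,0,0,0,-0.08],[0,0,-4,0,0,0,-0.08],[0,0,-2,0,0,0,-1],[0,0,0,0,0,0,-1]]]'
python3 -c "
from h import *
s=robot.read_state()
for yaw in (1,-1):
  y=np.array([.947,.320,0])*yaw; x=np.cross(y,[0,0,-1]); R=np.c_[x,y,[0,0,-1]]
  R0=Rn.from_rotvec(s['orientation']); print(np.degrees((R0.inv()*Rn.from_matrix(R)).as_rotvec()))
print(delta([.478,-.3045,.1]),s['tool_pos'],s['q'])"
```

```text
t: 5.6
tool_pos: [0.4244, 0.0646, 0.0179]
orientation: [-3.104, -0.483, 0.0]
force: [-0.6, -1.3, -1.9]
opening: 0.0299
t: 6.1
tool_pos: [0.4221, 0.0646, 0.0356]
orientation: [-3.104, -0.483, 0.007]
force: [-0.1, -0.0, 0.2]
opening: 0.0503
t: 6.5
tool_pos: [0.4272, 0.0648, 0.1417]
orientation: [3.103, 0.483, 0.011]
force: [0.9, 0.6, 0.2]
opening: 0.062
[  0.40401128  -0.22339588 -90.97141743]
[-0.2223629  -0.40214314 89.02772601]
[-6.4132413  36.71709013  4.19737584] [0.42716995 0.06477784 0.14170632] [ 3.16802100e-02 -3.01373889e-01  2.03670449e+00  3.97016201e-05
  1.39902475e+00  1.29356874e+00]
```

```bash
python3 -m inch '[[[-0.4,2.5,0,0,0,0,-1],[-0.7,4,0,0,0,0,-1],[-0.7,4,0,0,0,0,-1],[-0.7,4,0,0,0,0,-1],[-0.7,4,0,0,0,0,-1]]]'
python3 -m inch '[[[-0.7,4,0,0,0,0,-1],[-0.7,4,0,0,0,0,-1],[-0.7,4,0,0,0,0,-1],[-0.7,4,0,0,0,0,-1],[-0.4,2.2,0,0,0,-7,-1]]]'
python3 -m inch '[[[0,0,0,0,0,-8.4,-1],[0,0,0,0,0,-8.4,-1],[0,0,0,0,0,-8.4,-1],[0,0,0,0,0,-8.4,-1],[0,0,0,0,0,-8.4,-1]]]'
python3 -m inch '[[[0,0,0,0,0,-8.4,-1],[0,0,0,0,0,-8.4,-1],[0,0,0,0,0,-8.4,-1],[0,0,0,0,0,-8.4,-1],[0,0,0,0,0,-8.4,-1]]]'
python3 -m inch '[[[0,0,0,0,0,0,-1],[0,0,0,0,0,0,-1]]]'
cat > st.py <<'E'
from h import *
import sys
s=robot.read_state(); y=np.array([.947,.320,0]); x=np.cross(y,[0,0,-1]); R=np.c_[x,y,[0,0,-1]]
print(np.degrees((Rn.from_rotvec(s['orientation']).inv()*Rn.from_matrix(R)).as_rotvec()),s['tool_pos'],s['force'],s['opening'])
if len(sys.argv)>1: print(delta([float(a) for a in sys.argv[1:4]]))
E
python3 st.py .478 -.3045 .0055
python3 - <<'E'
from h import *
c=robot.read_camera("top"); h=cv2.cvtColor(c["image"],cv2.COLOR_BGR2HSV)
m=cv2.inRange(h[270:330,272:332],np.array((10,90,60)),np.array((28,255,255)));M=cv2.moments(m,True)
if M["m00"]: p=(272+M["m10"]/M["m00"],270+M["m01"]/M["m00"]);print("in tray",M["m00"],p,ray(c,*p,.026))
E
```

```text
t: 7.0
tool_pos: [0.4495, -0.1226, 0.1362]
orientation: [-3.103, -0.483, 0.002]
force: [0.1, 0.4, 0.4]
opening: 0.0928
t: 7.5
tool_pos: [0.4742, -0.307, 0.1359]
orientation: [-3.069, -0.67, 0.002]
force: [-0.5, 0.9, -0.9]
opening: 0.0934
t: 8.0
tool_pos: [0.4743, -0.3039, 0.1357]
orientation: [-2.617, -1.733, 0.001]
force: [0.2, 0.2, 0.2]
opening: 0.0927
t: 8.5
tool_pos: [0.4743, -0.3039, 0.1358]
orientation: [-1.822, -2.556, -0.0]
force: [-0.7, 0.2, 0.4]
opening: 0.0933
t: 8.7
tool_pos: [0.4745, -0.304, 0.1365]
orientation: [-1.836, -2.547, -0.0]
force: [0.7, 0.2, -0.2]
opening: 0.0925
[-0.05117012 -0.07606851 -0.23368527] [ 0.47454064 -0.3040499   0.13648648] [ 0.71697907  0.23840583 -0.23680714] 0.09250756776074301
[-0.16947155  0.32567821 13.09814846]
in tray 116.0 (301.6551724137931, 297.0431034482759) [0.4261929  0.06337245 0.026     ]
```

```bash
python3 -m inch '[[[-0.15,0.33,3,0,0,0,-1],[0,0,4,0,0,0,-1],[0,0,4,0,0,0,-1],[0,0,1.6,0,0,0,-1],[0,0,0.5,0,0,0,0]]]'
python3 -m inch '[[[0,0,0,0,0,0,1],[0,0,0,0,0,0,1],[0,0,0,0,0,0,1],[0,0,0,0,0,0,1],[0,0,0,0,0,0,1]]]'
python3 -m inch '[[[0,0,0,0,0,0,1],[0,0,0,0,0,0,1],[0,0,0,0,0,0,1],[0,0,0,0,0,0,1],[0,0,0,0,0,0,1]]]'
python3 st.py .5467 .2335 .13
```

```text
t: 9.25
tool_pos: [0.477, -0.3035, 0.0042]
orientation: [-1.831, -2.547, -0.0]
force: [-0.3, 0.2, -0.2]
opening: 0.0889
t: 9.75
tool_pos: [0.4792, -0.3052, 0.0076]
orientation: [1.83, 2.551, -0.0]
force: [0.3, 0.3, 0.3]
opening: 0.0494
t: 10.25
tool_pos: [0.4786, -0.3048, 0.0067]
orientation: [-1.831, -2.553, 0.0]
force: [-0.7, 0.9, 1.9]
opening: 0.0299
[-2.99413583e-03 -6.67219043e-05  2.65027883e-02] [ 0.47863109 -0.30480392  0.00670614] [-0.71039263  0.87114214  1.90415722] 0.029893896900769105
[ 48.80754248  23.70315339 -12.33056693]
```

```bash
python3 -m inch '[[[0,0,-3,0,0,0,1],[0,0,-4,0,0,0,1],[0,0,-4,0,0,0,1],[1,0.5,-1.3,0,0,0,1],[2.8,1.4,0,0,0,0,1]]]'
python3 -m inch '[[[3.5,1.7,0,0,0,0,1],[3.5,1.7,0,0,0,0,1],[3.5,1.7,0,0,0,0,1],[3.5,1.7,0,0,0,0,1],[3.5,1.7,0,0,0,0,1]]]'
python3 -m inch '[[[3.5,1.7,0,0,0,0,1],[3.5,1.7,0,0,0,0,1],[3.5,1.7,0,0,0,0,1],[3.5,1.7,0,0,0,0,1],[3.5,1.7,0,0,0,0,1]]]'
python3 -m inch '[[[3.5,1.7,0,0,0,0,1],[3,1.5,0,0,0,0,1],[2,1,0,0,0,0,1],[0,0,0,0,0,0,1],[0,0,0,0,0,0,1]]]'
python3 st.py .5467 .2335 .09
```

```text
t: 10.75
tool_pos: [0.4859, -0.2649, 0.1326]
orientation: [1.831, 2.545, -0.001]
force: [0.2, 0.2, -1.0]
opening: 0.0298
t: 11.25
tool_pos: [0.508, -0.0675, 0.1283]
orientation: [-1.83, -2.551, 0.001]
force: [0.7, -0.7, 0.2]
opening: 0.0298
t: 11.75
tool_pos: [0.5322, 0.1253, 0.1282]
orientation: [-1.83, -2.552, 0.002]
force: [0.7, 0.0, -1.2]
opening: 0.0296
t: 12.25
tool_pos: [0.5448, 0.2175, 0.1283]
orientation: [-1.829, -2.553, 0.003]
force: [-0.0, -0.7, -1.0]
opening: 0.0295
[-0.12335253  0.0106936   0.10668042] [0.54477325 0.21753541 0.1282604 ] [-0.02120949 -0.66366632 -1.03138992] 0.029536842831665078
[1.4501768  0.70454038 3.82426443]
```

```bash
python3 -m inch '[[[0.8,0.4,1.3,0,0,0,1],[0.65,0.3,1.5,0,0,0,1],[0,0,0.9,0,0,0,1],[0,0,0,0,0,0,1],[0,0,0,0,0,0,1]]]'
python3 st.py .5467 .2335 .08
python3 - <<'E'
from h import *
d=robot.read_camera("side"); im=d["image"]
cv2.imwrite("pics/side2.png",cv2.resize(im[150:240,220:320],None,fx=6,fy=6,interpolation=cv2.INTER_CUBIC))
s=robot.read_state();p=s["tool_pos"];print(p,[proj(d,[p[0],p[1],z]) for z in(p[2]-.0067,p[2]+.0233,.06,.02)])
E
```

```text
t: 12.75
tool_pos: [0.5474, 0.2328, 0.0919]
orientation: [-1.831, -2.552, 0.002]
force: [0.1, 0.1, -0.9]
opening: 0.0293
[-0.07744025  0.00621644  0.00437913] [0.54744151 0.23275778 0.09193389] [ 0.09439908  0.07600566 -0.89497159] 0.02929138691733519
[ 0.09418631 -0.04486781  1.1934402 ]
[0.54793394 0.23294691 0.09266948] [array([273.63190966, 194.61657405]), array([272.64111584, 184.23688658]), array([274.46161802, 203.3087088 ]), array([275.69158573, 216.19401359])]
```

View pics/side2.png

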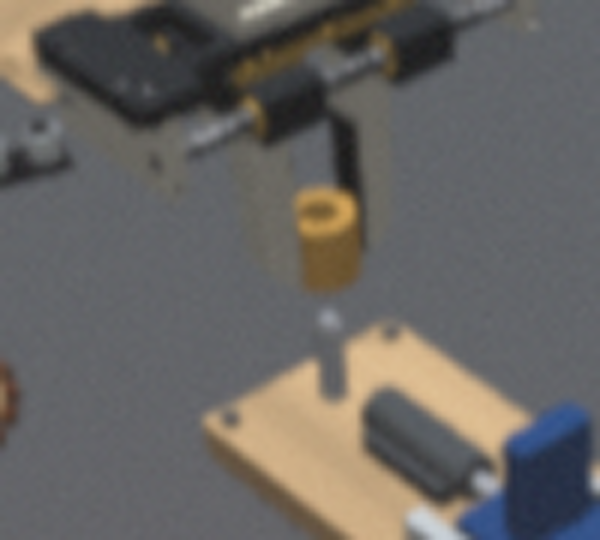

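The side crop shows the sleeve hanging above the pin: sleeve axis at about x=328, pin tip at (329,318) and foot at (335,395). It looks slightly right of the pin's axis, so I measure that.

Run:
```python
from h import *
d=robot.read_camera("side"); im=d["image"]; h=cv2.cvtColor(im,cv2.COLOR_BGR2HSV)
m=cv2.inRange(h,np.array((8,110,60)),np.array((28,255,255)))[175:201,262:288]
for i,r in enumerate(m):
    k=np.flatnonzero(r)
    if len(k): print(175+i,262+k[0],262+k[-1],262+(k[0]+k[-1])/2)
s=robot.read_state();p=s["tool_pos"]; print(p)
print("pred sleeve axis", [proj(d,[*p[:2],p[2]+dz]) for dz in(-.0067,.0083,.0233)])
# pin: gray contrast rows
g=cv2.cvtColor(im,cv2.COLOR_BGR2GRAY)
print(g[200:218,268:283]); print("h of bottom/centre edge");
c=robot.read_camera("top"); h=cv2.cvtColor(c["image"],cv2.COLOR_BGR2HSV)
print("px/cm tool x,y side", proj(d,p+np.array([-.0032,.00947,0]))-proj(d,p),proj(d,p+np.array([.00947,.0032,0]))-proj(d,p))
cv2.imwrite("pics/top2.png",cv2.resize(c["image"][170:290,180:340],None,fx=4,fy=4,interpolation=cv2.INTER_CUBIC))
```

```text
181 273 278 275.5
182 270 278 274.0
183 270 279 274.5
184 270 279 274.5
185 270 279 274.5
186 270 279 274.5
187 270 279 274.5
188 270 279 274.5
189 271 279 275.0
190 271 279 275.0
191 271 279 275.0
192 271 279 275.0
193 271 279 275.0
194 271 278 274.5
195 271 278 274.5
196 271 277 274.0
197 272 274 273.0
[0.54823312 0.23307413 0.09313683]
pred sleeve axis [array([273.71802528, 194.39772443]), array([273.22777685, 189.2517779 ]), array([272.72866844, 184.01283164])]
[[102 102 102 101 100 101 106 103 102 102 100  98 101 101 101]
 [100 100 102 104 101 111 122 116 107 101 101 101 100 100 100]
 [102  99 101  99 107 126 144 139 117 101 100 100  99 100 101]
 [ 99 102 100 101 108 129 150 144 128 107 100 101 102 105 113]
 [ 99 100 102 101 100 113 128 131 124 107 103 101 111 122 137]
 [100 102 102  98  94 101 109 110 110 103 108 118 132 150 161]
 [103 102 101  99  95  97 101 101 101 112 131 150 159 172 171]
 [102 101 101 100  95  93  95  97 103 133 161 177 182 182 183]
 [ 99  99 102 101  93  96  98  98 107 143 177 190 191 190 189]
 [102 103 107 116 112 101  95  96 103 140 181 192 194 194 193]
 [105 119 136 154 146 111  98  95 103 135 179 191 193 193 194]
 [132 153 170 184 173 121  96  97 102 131 175 190 192 195 194]
 [162 179 185 190 176 122  97  98  99 128 179 190 189 189 192]
 [181 187 189 189 174 128 100  97  97 129 177 191 189 188 187]
 [181 184 187 187 174 130 101  98 100 122 174 190 191 183 167]
 [180 181 184 186 175 140 109 103 105 130 172 191 188 167 135]
 [177 178 182 181 178 160 135 126 135 154 179 186 171 135 106]
 [175 177 180 181 180 174 168 157 165 179 188 182 145 104  88]]
h of bottom/centre edge
px/cm tool x,y side [-2.59641302 -1.81759811] [ 3.32032975 -1.69818037]
```

View pics/top2.png

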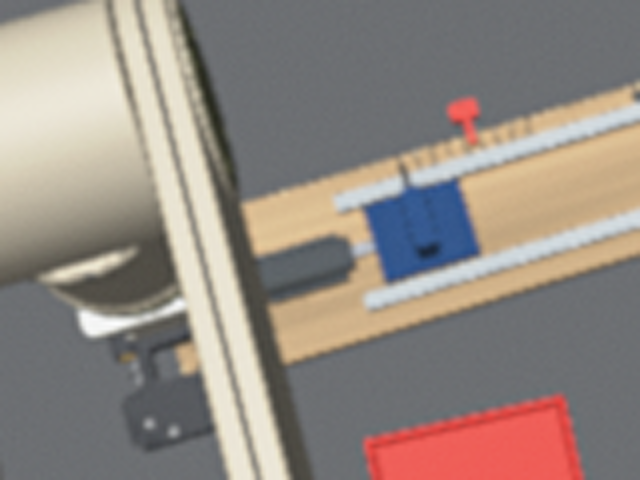

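The top view is blocked by the arm. In the side view the sleeve axis is about 0.9 px (2 mm) right of the pin axis. I'll shift about 1 mm along both tool axes, descend, and watch the force.

```bash
python3 -m inch '[[[0.1,-0.1,1,0,0,0,1],[0,0,1,0,0,0,1],[0,0,0.4,0,0,0,1],[0,0,0,0,0,0,1],[0,0,0,0,0,0,1]]]'
python3 -m inch '[[[0,0,0.3,0,0,0,1],[0,0,0.3,0,0,0,1],[0,0,0.3,0,0,0,1],[0,0,0,0,0,0,1],[0,0,0,0,0,0,1]]]'
python3 -m inch '[[[0,0,0.3,0,0,0,1],[0,0,0.3,0,0,0,1],[0,0,0,0,0,0,1],[0,0,0,0,0,0,1]]]'
```

```text
t: 13.4
tool_pos: [0.5464, 0.2338, 0.0683]
orientation: [-1.831, -2.552, 0.001]
force: [-0.2, 0.4, -1.7]
opening: 0.03
t: 13.9
tool_pos: [0.5471, 0.2346, 0.0597]
orientation: [1.831, 2.553, 0.003]
force: [2.0, 4.3, -4.0]
opening: 0.0298
t: 14.3
tool_pos: [0.5472, 0.2349, 0.0539]
orientation: [1.831, 2.553, 0.004]
force: [2.8, 5.7, -1.3]
opening: 0.0297
```

It is past the taper, with a lateral push of about 4.5 N along both +tool x and +tool y. I'll yield to it.

```bash
python3 -m inch '[[[0.1,0.1,0,0,0,0,1],[0,0,0,0,0,0,1],[0,0,0,0,0,0,1]]]'
python3 -m inch '[[[0,0,0.5,0,0,0,1],[0,0,0.4,0,0,0,1],[0,0,0,0,0,0,1],[0,0,0,0,0,0,1]]]'
```

```text
t: 14.6
tool_pos: [0.5472, 0.2352, 0.0535]
orientation: [-1.831, -2.553, 0.0]
force: [2.1, 3.6, -0.9]
opening: 0.0296
t: 15.0
tool_pos: [0.547, 0.2353, 0.0438]
orientation: [-1.831, -2.552, -0.0]
force: [3.4, 3.7, -4.7]
opening: 0.0297
```

```bash
python3 -m inch '[[[0.05,0.12,0,0,0,0,1],[0,0,0.4,0,0,0,1],[0,0,0,0,0,0,1],[0,0,0,0,0,0,1]]]'
python3 -m inch '[[[0,0,0.5,0,0,0,1],[0,0,0.4,0,0,0,1],[0,0,0,0,0,0,1],[0,0,0,0,0,0,1]]]'
python3 st.py
```

```text
t: 15.4
tool_pos: [0.5477, 0.2356, 0.0401]
orientation: [-1.831, -2.552, 0.002]
force: [1.3, -0.7, -1.2]
opening: 0.0294
t: 15.8
tool_pos: [0.5479, 0.2359, 0.0313]
orientation: [-1.831, -2.552, 0.001]
force: [-0.4, 0.1, -1.5]
opening: 0.0298
[-0.03590055  0.00168843  0.02343259] [0.54790683 0.2359198  0.03132477] [-0.37996356  0.09355035 -1.49270996] 0.02979379469588737
```

```bash
python3 -m inch '[[[0,0,0.4,0,0,0,1],[0,0,0,0,0,0,1],[0,0,0,0,0,0,1],[0,0,0,0,0,0,-0.3],[0,0,0,0,0,0,-0.3]]]'
python3 -m inch '[[[0,0,0,0,0,0,-0.3],[0,0,0,0,0,0,-0.3],[0,0,0,0,0,0,-0.3],[0,0,-2,0,0,0,-0.3],[0,0,-4,0,0,0,-0.3]]]'
python3 -m inch '[[[0,0,-4,0,0,0,-0.3],[0,0,-3,0,0,0,-0.3],[0,0,0,0,0,0,-0.3]]]'
python3 - <<'E'
from h import *
ctr=np.array([.5894,.1061,0]); X=np.array([.320,-.947,0])
for t in (.0026,): print(ctr+X*t)
c=robot.read_camera("side")
cv2.imwrite("pics/side3.png",cv2.resize(c["image"][180:310,200:360],None,fx=5,fy=4.6,interpolation=cv2.INTER_CUBIC))
E
python3 st.py
```

```text
t: 16.3
tool_pos: [0.5484, 0.2361, 0.028]
orientation: [1.831, 2.552, 0.001]
force: [0.6, 0.5, 0.2]
opening: 0.0412
t: 16.8
tool_pos: [0.545, 0.2349, 0.0842]
orientation: [-1.829, -2.549, 0.01]
force: [0.7, 0.0, 0.1]
opening: 0.0604
t: 17.1
tool_pos: [0.5515, 0.2372, 0.1641]
orientation: [1.828, 2.548, 0.012]
force: [0.8, 0.7, 0.0]
opening: 0.0605
[0.590232  0.1036378 0.       ]
[0.3418185  0.0005892  0.02165175] [0.55013451 0.2366845  0.16104491] [ 0.5447222  -0.02565025 -1.2214525 ] 0.06029582503418219
```

View pics/side3.png

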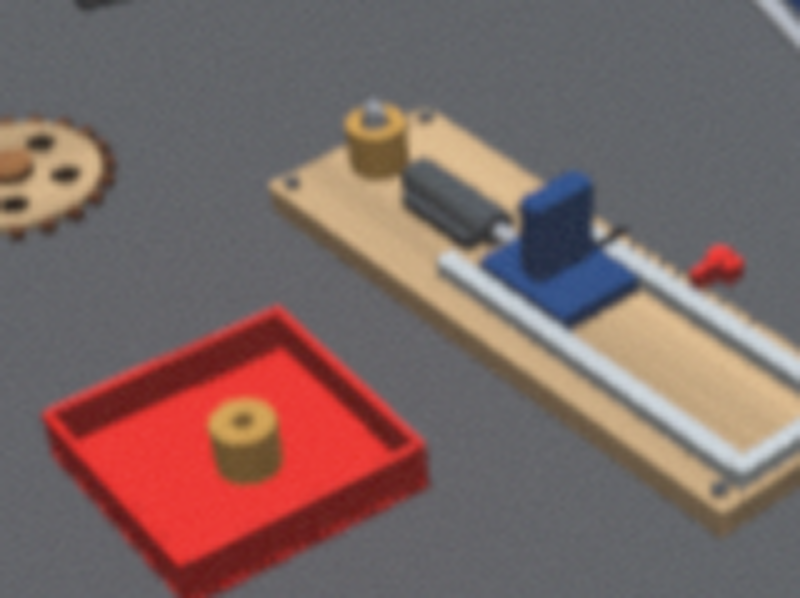

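Both placings look right in the side crop: the pin tip pokes out of the sleeve at (375,110), and the narrow sleeve stands in the tray at (245,440). Next comes the handle, whose top is at about (312,221) in the full side image.

```bash
python3 - <<'E'
from h import *
d=robot.read_camera("side");print(ray(d,312,221.3,.085))
E
python3 st.py .591 .106 .13
```

```text
[0.59290014 0.10476662 0.085     ]
[0.12586068 0.00028747 0.0231308 ] [0.5488058  0.23623276 0.15864936] [-0.52042467 -1.34760506 -0.84217064] 0.06072806860527324
[-13.68858614  -0.18354472   2.86461432]
```

```bash
python3 -m inch '[[[-2,0,0,0,0,0,0.14],[-4,0,0,0,0,0,0.14],[-4,0,0,0,0,0,0.14],[-2.7,-0.1,1,0,0,0,0.14],[-1,-0.1,1,0,0,8,0.14]]]'
python3 -m inch '[[[0,0,0,0,0,8.2,0.14],[0,0,0,0,0,8.2,0.14],[0,0,0,0,0,8.2,0.14],[0,0,0,0,0,8.2,0.14],[0,0,0,0,0,8.2,0.14]]]'
python3 -m inch '[[[0,0,0,0,0,8.2,0.14],[0,0,0,0,0,8.2,0.14],[0,0,0,0,0,8.2,0.14],[0,0,0,0,0,8.2,0.14],[0,0,0,0,0,8.2,0.14]]]'
python3 -m inch '[[[0,0,0,0,0,0,0.14],[0,0,0,0,0,0,0.14]]]'
python3 st.py .591 .106 .046
```

```text
t: 17.7
tool_pos: [0.5899, 0.1027, 0.1355]
orientation: [-2.007, -2.415, 0.003]
force: [-0.5, 0.8, -1.1]
opening: 0.0401
t: 18.2
tool_pos: [0.5888, 0.1054, 0.1352]
orientation: [-2.728, -1.555, 0.005]
force: [0.1, -0.6, 0.3]
opening: 0.0399
t: 18.7
tool_pos: [0.5887, 0.1054, 0.1352]
orientation: [-3.101, -0.501, 0.006]
force: [-0.9, 0.6, 0.0]
opening: 0.0399
t: 18.9
tool_pos: [0.5892, 0.1055, 0.1361]
orientation: [-3.099, -0.517, 0.004]
force: [-0.6, 0.2, 0.4]
opening: 0.0398
[-1.34340268e-01  8.04655506e-02 -8.97277037e+01] [0.58923915 0.10551851 0.13606322] [-0.63358824  0.22222836  0.4082242 ] 0.039842481108577854
[0.20367578 0.01706562 9.00585256]
```

```bash
python3 -m inch '[[[0.2,0,2,0,0,0,0.14],[0,0,3,0,0,0,0.14],[0,0,2.5,0,0,0,0.14],[0,0,1.5,0,0,0,0.14],[0,0,0,0,0,0,0.14]]]'
python3 -m inch '[[[0,0,0,0,0,0,0.5],[0,0,0,0,0,0,0.5],[0,0,0,0,0,0,1],[0,0,0,0,0,0,1],[0,0,0,0,0,0,1]]]' 45
python3 -m inch '[[[0,0,0,0,0,0,1],[0,0,0,0,0,0,1],[0,0,0,0,0,0,1]]]'
python3 st.py
```

```text
t: 19.4
tool_pos: [0.5896, 0.106, 0.0445]
orientation: [-3.099, -0.513, 0.009]
force: [-0.2, -0.4, -0.1]
opening: 0.0401
t: 19.9
tool_pos: [0.5929, 0.1074, 0.0493]
orientation: [-3.098, -0.51, -0.004]
force: [-1.8, 5.2, 5.6]
opening: 0.0142
t: 20.2
tool_pos: [0.5929, 0.1075, 0.0493]
orientation: [-3.098, -0.511, -0.004]
force: [-1.7, 4.5, 5.5]
opening: 0.0135
[ 7.04633524e-02 -1.59383756e-01 -8.99520100e+01] [0.59291059 0.10746897 0.04927652] [-1.71891729  4.50656908  5.5043988 ] 0.013540124722600244
```

```bash
python3 -m inch '[[[0,0.5,0,0,0,0,1],[0,1,0,0,0,0,1],[0,1,0,0,0,0,1],[0,1,0,0,0,0,1],[0,0.6,0,0,0,0,1]]]'
python3 -m inch '[[[0,0,0,0,0,0,1],[0,0,0,0,0,0,1],[0,0,0,0,0,0,1]]]'
python3 - <<'E'
from h import *
s=robot.read_state();print(s["tool_pos"],s["opening"],(s["tool_pos"]-[.5929,.1075,.0493])@[.32,-.947,0])
c=robot.read_camera("top"); d=robot.read_camera("side")
a=cv2.resize(c["image"][180:240,265:345],(640,480),interpolation=cv2.INTER_CUBIC)
cv2.imwrite("pics/top4.png",a)
cv2.imwrite("pics/side4.png",cv2.resize(d["image"][200:270,290:390],(700,490),interpolation=cv2.INTER_CUBIC))
E
```

```text
t: 20.7
tool_pos: [0.6058, 0.069, 0.0493]
orientation: [-3.097, -0.51, -0.003]
force: [-4.8, 10.6, 7.3]
opening: 0.0136
t: 21.0
tool_pos: [0.6056, 0.0694, 0.0493]
orientation: [-3.097, -0.511, -0.003]
force: [-4.2, 8.7, 6.4]
opening: 0.0139
[0.60563034 0.069359   0.04928134] 0.013868184499892819 0.04019324060142202
```

View pics/top4.png

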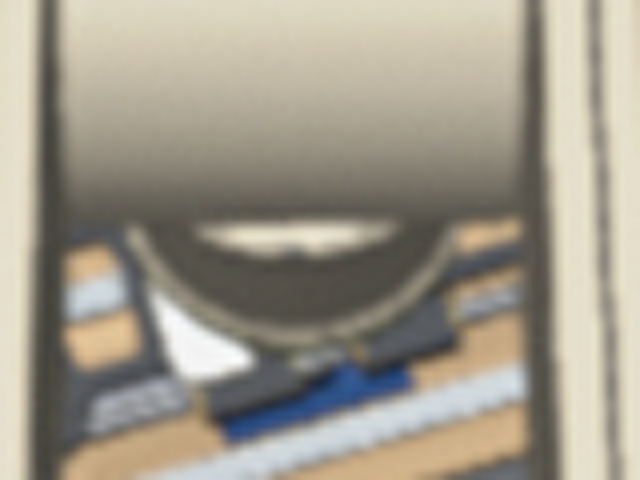

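View pics/side4.png

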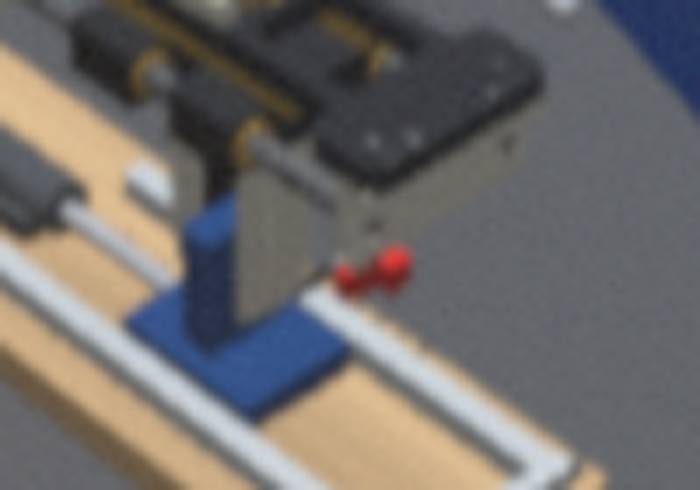

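The slide is following: in the side view the block's near corner moved to (250,415), but the pointer is hidden in both views. I'll get sub-pixel profiles along the jig's x from the home images (pointer, bar, block edge) and from the current one (block edge).

```bash
cat > prof.py <<'E'
from h import *
ctr=np.array([.5894,.1061,0]); X=np.array([.320,-.947,0]);Y=np.array([.947,.320,0])
xs=np.arange(-.04,.11,.0005)
def samp(cam,im,y,z):
    P=np.array([proj(cam,ctr+x*X+y*Y+[0,0,z]) for x in xs],np.float32)
    return cv2.remap(im,P[:,None,0].copy(),P[:,None,1].copy(),cv2.INTER_CUBIC)[:,0].astype(float)
def cen(w,lo,hi):
    k=(xs>lo)&(xs<hi); w=w[k]-np.percentile(w[k],30); w=np.clip(w,0.25*w.max(),None)-0.25*w.max(); return (w*xs[k]).sum()/w.sum()*1000,w.max()
def edge(b,lo,hi):
    k=np.flatnonzero((xs>lo)&(xs<hi)); mx,mn=b[k].max(),b[k].min(); t=(mx+mn)/2
    i=[j for j in k[:-1] if b[j]>=t>b[j+1]][-1]; return (xs[i]+.0005*(b[i]-t)/(b[i]-b[i+1]))*1000,mx-mn
if __name__=="__main__":
  cams={n:robot.read_camera(n) for n in("top","side")}
  for n in cams:
    c=cams[n]; h0=cv2.imread(f"pics/{n}0.png"); now=c["image"]
    for z in(.022,.028,.034):
      for y in(.042,.046,.05):
        a=samp(c,h0,y,z); red=a[:,2]-a[:,1]; dark=-a.sum(1)
        print(n,z,y,"bar %.1f(%.0f)"%cen(red,.03,.07),"ptr %.1f(%.0f)"%cen(dark,-.015,.02))
    for y in(-.024,-.02,-.016,-.012,-.008):
      r=[]
      for im,lo,hi in((h0,.012,.06),(now,.055,.10)):
        a=samp(c,im,y,.035)
        try:r.append(edge(a[:,0]-a[:,2],lo,hi))
        except Exception as e:r.append((0,0))
      print(n,"blockedge y",y,np.round(r,1).tolist(),"travel %.1f"%(r[1][0]-r[0][0]))
E
python3 prof.py; python3 -c "
from h import *
s=robot.read_state();print(s['tool_pos'],s['force'])"
```

```text
top 0.022 0.042 bar 47.0(8) ptr 0.9(153)
top 0.022 0.046 bar 45.8(68) ptr 3.9(80)
top 0.022 0.05 bar 45.7(82) ptr 1.4(48)
top 0.028 0.042 bar 45.8(27) ptr 1.5(140)
top 0.028 0.046 bar 45.5(68) ptr 4.1(67)
top 0.028 0.05 bar 45.5(92) ptr 1.1(32)
top 0.034 0.042 bar 45.2(48) ptr 2.6(113)
top 0.034 0.046 bar 45.2(74) ptr 4.2(56)
top 0.034 0.05 bar 45.2(98) ptr 1.6(21)
top blockedge y -0.024 [[29.1, 81.0], [70.1, 80.0]] travel 41.0
top blockedge y -0.02 [[29.1, 174.0], [70.0, 161.0]] travel 40.9
top blockedge y -0.016 [[29.0, 172.0], [69.7, 148.0]] travel 40.7
top blockedge y -0.012 [[29.2, 173.0], [86.3, 93.0]] travel 57.2
top blockedge y -0.008 [[29.2, 173.0], [85.6, 38.0]] travel 56.4
side 0.022 0.042 bar 52.5(2) ptr -11.6(240)
side 0.022 0.046 bar 46.1(5) ptr -12.3(221)
side 0.022 0.05 bar 40.2(30) ptr -12.8(143)
side 0.028 0.042 bar 45.4(6) ptr -7.7(207)
side 0.028 0.046 bar 44.5(37) ptr -8.5(134)
side 0.028 0.05 bar 42.0(85) ptr -8.7(46)
side 0.034 0.042 bar 48.8(43) ptr -3.4(120)
side 0.034 0.046 bar 46.5(90) ptr -3.6(37)
side 0.034 0.05 bar 45.7(95) ptr -4.4(8)
side blockedge y -0.024 [[37.8, 80.0], [77.9, 84.0]] travel 40.1
side blockedge y -0.02 [[35.0, 139.0], [75.7, 145.0]] travel 40.7
side blockedge y -0.016 [[34.8, 154.0], [75.1, 156.0]] travel 40.2
side blockedge y -0.012 [[34.6, 154.0], [75.6, 155.0]] travel 41.0
side blockedge y -0.008 [[35.0, 153.0], [75.7, 156.0]] travel 40.7
[0.60561885 0.06945126 0.04926347] [-5.04194563  8.46786068  7.65498332]
```

Run:
```python
from prof import *
for n in("top","side"):
    c=robot.read_camera(n); h0=cv2.imread(f"pics/{n}0.png")
    for z in (.034,.038):
      for y in(.028,.031,.034,.037,.040):
        a=samp(c,h0,y,z); k=(xs>-.02)&(xs<.02)
        print(n,z,y,"ptr %.1f(%.0f)"%cen(-a.sum(1),-.014,.014),a[k].sum(1)[::4].astype(int).tolist())
c=robot.read_camera("top"); h0=cv2.imread("pics/top0.png")
g=cv2.cvtColor(h0,cv2.COLOR_BGR2GRAY); print(g[205:220,274:290])
print(h0[192:210,288:304,2].astype(int)-h0[192:210,288:304,1])
for p in((-.16,.0),(.16,.0)):pass
# ends of base & rail along jig x to check the origin: wood edge at y=-.045
xs2=xs; import prof
for y in(-.04,0.04):
  for x0 in(-.16,.16):
    prof.xs=np.arange(x0-.012,x0+.012,.001); a=samp(c,h0,y,.02); print(x0,y,(a[:,2]-a[:,0]).astype(int).tolist())
```

```text
top 0.034 0.028 ptr 0.5(187) [629, 626, 611, 607, 628, 639, 631, 610, 559, 448, 370, 401, 505, 562, 592, 607, 623, 630, 629, 624]
top 0.034 0.031 ptr 0.1(198) [679, 676, 668, 671, 675, 678, 675, 681, 633, 504, 411, 500, 620, 673, 673, 672, 677, 672, 668, 667]
top 0.034 0.034 ptr 0.4(199) [661, 664, 656, 652, 668, 671, 662, 665, 643, 531, 401, 470, 614, 678, 660, 646, 653, 663, 655, 636]
top 0.034 0.037 ptr 0.3(178) [611, 600, 586, 591, 611, 606, 591, 598, 587, 464, 362, 419, 553, 606, 581, 556, 578, 597, 585, 550]
top 0.034 0.04 ptr 0.5(150) [570, 562, 557, 564, 567, 561, 557, 569, 537, 437, 358, 429, 525, 562, 526, 494, 519, 553, 553, 518]
top 0.038 0.028 ptr 0.3(199) [654, 650, 651, 646, 650, 656, 663, 646, 586, 462, 383, 440, 547, 600, 634, 644, 649, 646, 655, 656]
top 0.038 0.031 ptr 0.1(196) [674, 670, 668, 671, 674, 673, 676, 685, 637, 513, 413, 508, 627, 680, 679, 674, 673, 667, 668, 670]
top 0.038 0.034 ptr 0.4(196) [651, 649, 640, 639, 658, 657, 648, 653, 633, 516, 392, 457, 604, 662, 644, 631, 641, 651, 638, 615]
top 0.038 0.037 ptr 0.2(171) [595, 585, 573, 579, 592, 589, 5
[... 3470 characters left out ...]
  27  30  27  26  27  27  42  45  34  24  23  16  13]
 [ 26  31  30  30  30  29  28  30  23  21  22  15  11   6   1  -1]
 [ 26  31  29  30  29  29  22  21  14   6   4  -1  -4  -5  -5  -6]
 [ 28  29  26  22  18  13   6   3  -2  -5  -5  -5  -6  -6  -6  -6]]
-0.16 -0.04 [-5, -5, -5, -5, -6, -7, -8, -10, -10, -7, -1, 17, 36, 56, 69, 73, 69, 61, 45, 26, 9, -4, -7, 0, 14]
0.16 -0.04 [24, 10, 4, 6, 16, 30, 46, 58, 64, 66, 63, 51, 37, 19, 4, -4, -10, -10, -9, -8, -8, -7, -6, -6, -6]
-0.16 0.04 [-6, -6, -6, -6, -6, -6, -7, -9, -11, -8, -3, 8, 27, 42, 57, 66, 68, 66, 61, 53, 44, 37, 36, 38, 45]
0.16 0.04 [16, 4, -7, -8, -2, 9, 26, 42, 52, 57, 56, 50, 38, 24, 10, -3, -7, -9, -9, -7, -6, -6, -5, -5, -6]
```

The home pointer is at 0.3 mm and the bar at about 45.4 mm in jig x, so the target travel is about 45.1 mm. It is now at about 40.7, so I pull 4.5 mm more.

```bash
python3 -m inch '[[[0,0.25,0,0,0,0,1],[0,0.2,0,0,0,0,1],[0,0,0,0,0,0,1],[0,0,0,0,0,0,1],[0,0,0,0,0,0,1]]]'
python3 prof.py | grep -E "blockedge y -0.0(2|16)"; python3 st.py
python3 - <<'E'
from h import *
d=robot.read_camera("side")
cv2.imwrite("pics/side5.png",cv2.resize(d["image"][185:305,210:370],None,fx=5,fy=5,interpolation=cv2.INTER_CUBIC))
E
```

```text
t: 21.85
tool_pos: [0.607, 0.0653, 0.0493]
orientation: [-3.097, -0.511, -0.002]
force: [-4.3, 9.9, 6.2]
opening: 0.0138
top blockedge y -0.024 [[29.1, 81.0], [74.2, 84.0]] travel 45.1
top blockedge y -0.02 [[29.1, 174.0], [75.0, 160.0]] travel 45.8
top blockedge y -0.016 [[29.0, 172.0], [74.9, 159.0]] travel 45.9
side blockedge y -0.024 [[37.8, 80.0], [82.4, 83.0]] travel 44.6
side blockedge y -0.02 [[35.0, 139.0], [80.2, 146.0]] travel 45.1
side blockedge y -0.016 [[34.8, 154.0], [80.0, 154.0]] travel 45.2
[-1.69857436e-02 -1.93231741e-01 -8.99303144e+01] [0.60700633 0.06529797 0.04925928] [-4.60913604  9.92312959  6.52528654] 0.013510350656256435
```

View pics/side5.png

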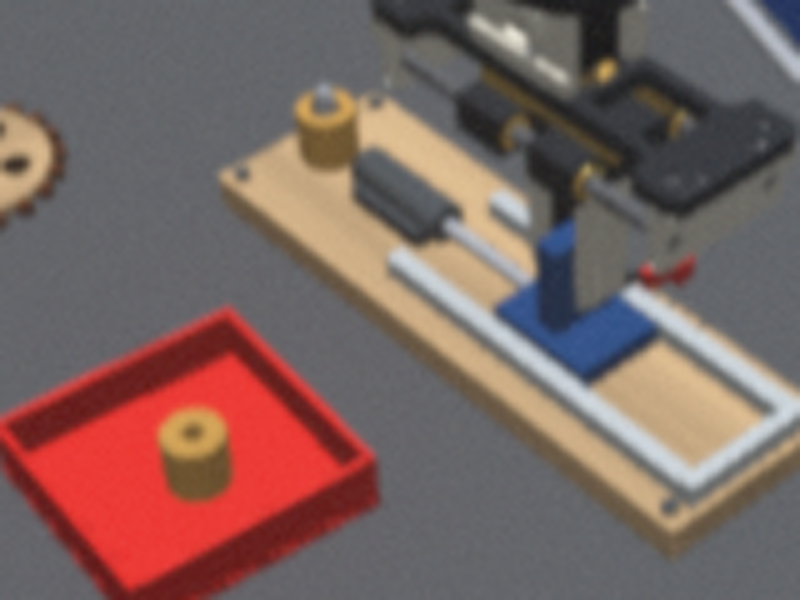

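The side crop shows the wide sleeve down on the pin at (327,130), the narrow sleeve in the tray at (195,455) and the handle held. Travel is about 45.3 mm, and the roughly 10.8 N spring force fits that. I hold briefly and hand in.

```bash
python3 -m inch '[[[0,0,0,0,0,0,1],[0,0,0,0,0,0,1],[0,0,0,0,0,0,1],[0,0,0,0,0,0,1]]]'
python3 -c "
from plant import robot
print(robot.close_job())"
```

```text
t: 22.4
tool_pos: [0.607, 0.0653, 0.0493]
orientation: [-3.097, -0.511, -0.002]
force: [-3.9, 9.1, 6.8]
opening: 0.0137
the job is handed in; nothing more can be done
None
```

I handed the job in at about 22 s of the 64 s allowed. The 15 mm bore sleeve is on the pin, the 9 mm bore sleeve is in the red tray, and the gripper is still holding the slide out at the mark. `close_job` reports no verdict, so what follows is my own last checks.

- **Sleeves:** The last side view shows the wide sleeve seated with the pin tip showing above it, and the narrow one standing in the tray. Both were let go before I touched the slide. Lateral contact force of up to about 6 N while fitting the wide sleeve faded as I shifted the tool with it.
- **Slide:** I measured about 45.3 mm of travel against a target of about 45.1 mm. The top view gave 45.1–45.9 mm and the side view 44.6–45.2 mm. The tool reads about 10 N along the pull and was steady over the last half second, which fits the spring at that travel.
- **Not seen directly:** The gripper hid the pointer in both views at the end. Its match to the mark is worked out from the pictures taken at home and the movement of the blue block's edge, which agree to about 1 mm.
- **Other parts:** I kept clear of the other parts and felt no contact with them, but I did not measure whether they had moved.

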